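# Square a brass lamp foot in the soldering jig

### The job

Set up the wooden squaring jig by standing the two aluminium stop bars in its slots, the long bar in the long slot and the short bar in the short slot, both fully down. Then stand the brass lamp foot upright on the jig's deck and press it firmly into the corner against both bars at once, its sides flush with them and the bars hard back against the jig's fences, and finish while still holding it pressed there. Leave the other things on the bench where they are.

Things in the scene. Friction and masses are not known exactly. Their poses are not given: they have to be found in the camera images.
- jig: Wooden L-shaped squaring jig, fixed. Origin on its underside, z up; spans x -62..77, y -102..77 mm. Deck top at z 16 mm over x -62..45, y -102..45. The corner is at +x +y: along the +x side the long slot, along the +y side the short slot, both 8 mm deep, 22 mm wide from 45 to 67 mm; behind each a fence 10 mm thick, top at z 30 mm, inner face at 67 mm (x or y).
- long_slot (a point): centre of the floor of the long slot, (56, -23, 8) mm in the jig's frame; axes as the jig's. The slot runs along y, 132 mm long, 22 wide: 6 mm play at each end of the long bar and 3 mm on each side, whose top then stands 26 mm above the deck
- short_slot (a point): centre of the floor of the short slot, (-5, 56, 8) mm in the jig's frame; axes as the jig's. The slot runs along x, 88 mm long, 22 wide: 6 mm play at each end of the short bar and 3 mm on each side, whose top then stands 26 mm above the deck
- home (a point): point on the deck, (19, 19, 16) mm in the jig's frame (axes as the jig's), where the foot's origin lies when it is home in the corner. Then the bars are pushed back against their fences, their inner faces at x = 51 and y = 51 mm; the foot slides a loose bar back by up to 6 mm before it bears on the fence.
- long_bar: plain aluminium stop bar 120 mm long (x), 16 mm wide (y), 34 mm high (z), standing on its narrow face on the bench right of the jig beside the other bar; about 0.2 kg; origin at the centre of its underside
- short_bar: look-alike aluminium stop bar 76 mm long (x), 16 mm wide (y), 34 mm high (z), standing likewise; about 0.13 kg; origin at the centre of its underside. Friction of the foot on bars and deck is considerable (about 0.6 to 1): a push along one stop may be lost to friction on the other stop or the deck
- lamp_foot: brass lamp foot, about 0.45 kg, upright on the bench left of the jig: square base 64 x 64 mm, 16 high, and a square stem 34 x 34 mm centred on it, sides parallel to the base's, top at 70 mm. Any side may face the corner. Origin: centre of its underside, z up. Held by the stem with fingertips over 27 mm above the deck, the fingers clear the bars.
- wire_spool: blue wire spool, 56 mm across, 43 mm high; not part of the job, to be left where it is (origin: centre of its underside)
- flux_jar: small lidded jar, 48 mm across, 55 mm high; not part of the job, to be left where it is (origin: centre of its underside)
- screwdriver: screwdriver lying flat, 170 mm long; not part of the job, to be left where it is
- collar: flat brass ring, 42 mm across, 14 mm high; not part of the job, to be left where it is (origin: centre of its underside)
- tin: small open steel bowl, 60 mm across, 45 mm high; not part of the job, to be left where it is (origin: centre of its underside)
- wood_offcut: wooden offcut, 70 x 35 x 20 mm; not part of the job, to be left where it is (origin: centre of its underside)
There are look-alikes about, which are no part of the job. Leave any green look-alike of the short_bar alone. Several things have the shape of the lamp_foot; the one meant has the colours described above.

How it is judged:
By the outcome, as a careful person would: the job done as asked, in the order asked, and still so for the second after the job is handed in, while the arm keeps its last pose, push and grip.
It also fails if it takes over 72 s, if anything falls off the work surface, if the arm or the gripper's body presses on something with over 40 N, if the wrist force passes 120 N, or if a joint passes its speed limit or range.

### The arm

A 6-joint arm with a two-finger parallel gripper is mounted at the origin on the work surface. World frame = base frame: x ahead of the robot, y to its left, z up, the work surface at z = 0. Lengths are in m, angles in rad, forces in N, time in s.
With the tool pointing down it reaches from about 0.35 to 0.975 m from the base axis. Payload 17.4 kg.
Tool frame: the origin (TCP) lies midway between the tips of the shut fingers; the grasp point (between the pads) lies 19 mm behind it (ctrl.grasp_offset is the distance from the TCP to the grasp point, in m); z points along the fingers, y is the line along which they close (so a half turn about z gives the same grasp; the last joint's range is limited). The gripper opens to 85 mm and grips with 20 to 120 N. Pads are 22 mm wide; open, the fingers measure 114 mm over their backs; the gripper's body (76 mm by 85 mm) begins 54 mm behind the grasp point. The pads swing forward as they close: fully open they stand 13 mm farther back than shut.
Start: joints at [1.223, 0.116, 1.442, -0, 1.584, -0.038], TCP at [0.206, 0.643, 0.231] pointing down, gripper open.
Joint ranges: [-2.83, 2.83], [-0.83, 2.19], [0.07, 2.5], [-1.14, 4.28], [0.01, 3], [-2.97, 2.97]. Speed limits (rad/s): [1.89, 1.89, 2.22, 3.14, 3.14, 3.14].

### API

Orientations are given as a unit quaternion [w, x, y, z].
In Python, from rig import ctrl gives the robot as it stands. The module is installed in compiled form; this text tells all that it offers.
- The arm moves only by the shell command python3 -m pendant 'ROWS' [OPENING] [FORCE]. ROWS is JSON, a list of rows, each a list of 2 entries, a list of its own where there are three numbers: the shift along the tool's x, y, z in m, then the turn, a rotation vector about the tool's x, y, z in degrees. A call has 1 to 5 rows; each row shifts and turns the commanded pose from where the row before left it, along the tool's axes as they then stand; what a row does not reach is not made up. A row lasts 1/12 s, in which the tool goes at most 41.7 mm and 7.16 degrees, less where a joint would pass 70% of its speed; a pose out of reach is approached as far as the arm can. A call with a gripper value outside its range is refused whole. OPENING is the opening, from 0 (shut) to 1 (fully open), set as the call begins (- or left out, the last holds). The fingers move at their own pace and stop on an object; FORCE is the grip in N (left out, the last holds). Time passes only in rows, so rows that do not move let the fingers close. It gives the time, the measured TCP pose, the force, the opening and the grip force at its end, in the units of the state.
- ctrl.observe(): the state, without advancing time (a new reading comes with each control period).
- ctrl.get_image(name): name is "scene" or "top" or "wrist"; returns the picture (384x512x3 uint8, red, green, blue); there is no depth.
- ctrl.calibration(name): a dict with "K" (3x3 intrinsics, pixels), "R" (3x3) and "t" (3): a world point X has camera coordinates R X + t. Camera axes: x right, y down, z forward; pixel columns grow to the right and rows downward; lengths in m; the calibration is good to about 2 mm. A picture is of the moment at which its call begins: read the wrist's pose just before it. calibration takes no time and is no camera call; for the wrist camera it gives the pose at the moment of the call.
- ctrl.close_job(): hands the job in; it is judged then, once.
The state is a dict: "time": time; "joint_pos": joint angles; "joint_velocities": joint speeds; "joint_efforts": joint torques, N m; "tcp_pos": TCP position; "tool_rot": TCP orientation; "wrist_force": force on the tool from outside, world axes, zero at the start; "torque": the same for the moment, N m; "opening": finger opening in m; "grasp_force": force on a finger pad.
Only numpy, scipy, OpenCV 4.12 (cv2) and the standard library are available. Lean on these libraries where they do the work, as an engineer would, in place of code of your own. Each camera call takes 0.05 s, during which the arm holds its last target. There are 200 camera calls.

## Working session

There is one attempt and no reset: what is moved stays moved. The work goes in short steps, Python scripts to look and compute and a shell command to move; the robot and the scene stay as the last step left them, time stands still between calls to the robot, and variables do not carry over. Pictures are saved under pics/ and viewed, at most 10 in all, crops included, and the job is handed in when it is done.

```bash
mkdir -p pics
python3 - <<'E'
from rig import ctrl
import cv2,numpy as np
s=ctrl.observe();print(s['tcp_pos'],s['tool_rot'],s['opening'],ctrl.grasp_offset)
for n in['top','scene']:
    im=ctrl.get_image(n);np.save(f'pics/{n}.npy',im)
    cv2.imwrite(f'pics/{n}0.png',cv2.resize(im[:,:,::-1],(800,600),interpolation=cv2.INTER_CUBIC))
    c=ctrl.calibration(n);print(n,c['K'].tolist(),(-c['R'].T@c['t']).tolist(),c['R'].tolist())
E
```

```text
[0.2056954  0.64269603 0.23055332] [-1.21869070e-04  1.54245742e-01  9.88032342e-01 -5.71514541e-04] 0.08528564983260714 0.0187
top [[460.97598900677076, 0.0, 251.4850324728451], [0.0, 460.97598900677076, 193.06730418021988], [0.0, 0.0, 1.0]] [0.4586113912067754, 0.010075362220732402, 1.3429517944414848] [[0.006957878033582846, -0.9996248121528714, 0.026491939559167055], [-0.9979793322060939, -0.008614788807072872, -0.06295266398881674], [0.06315726737873571, -0.026000391192178434, -0.997664843138769]]
scene [[468.7251768563127, 0.0, 253.2794406358233], [0.0, 468.7251768563127, 192.6697543858978], [0.0, 0.0, 1.0]] [1.2178812925302658, 0.8299337692530732, 0.7855259527330586] [[-0.792084278306028, 0.6098885327298651, 0.02526803722157704], [0.32750663143269676, 0.4595482673823841, -0.8255633205959773], [-0.5151134849992051, -0.6456402772368379, -0.5637434966201496]]
```

View pics/top0.png

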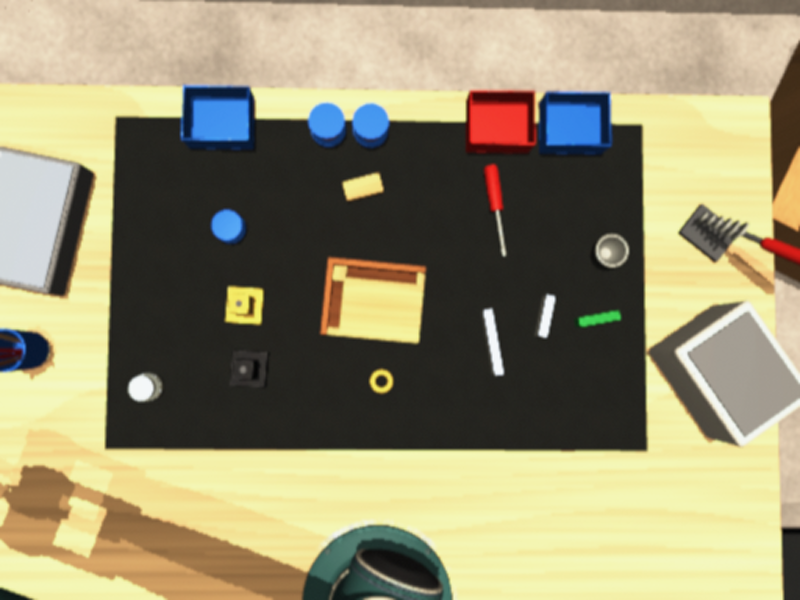

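View pics/scene0.png

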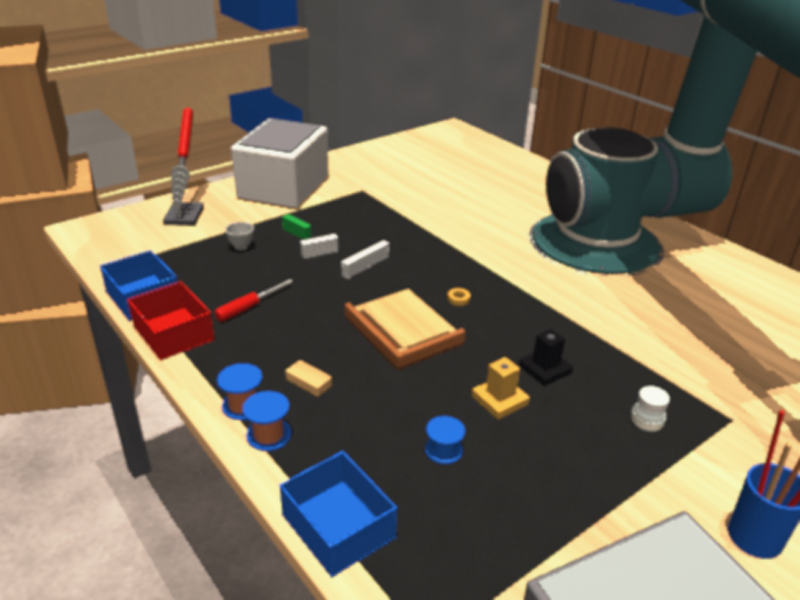

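```bash
cat > h.py <<'E'
from rig import ctrl
import cv2,numpy as np
from scipy.spatial.transform import Rotation as Rn
def cast(c,px,z):
    px=np.atleast_2d(np.asarray(px,float)); d=np.c_[px,np.ones(len(px))]@np.linalg.inv(c['K']).T@c['R']
    o=-c['R'].T@c['t']; return (o+d*((z-o[2])/d[:,2])[:,None])[:,:2]
def rect(c,m,z,amin=30):
    out=[]
    for k in cv2.findContours(m.astype(np.uint8),cv2.RETR_EXTERNAL,cv2.CHAIN_APPROX_NONE)[0]:
        if cv2.contourArea(k)<amin: continue
        p=cast(c,k[:,0],z).astype(np.float32)*1000
        (x,y),(w,h),a=cv2.minAreaRect(p)
        if w<h: w,h,a=h,w,a+90
        out.append((round(x,1),round(y,1),round(w,1),round(h,1),round((a+90)%180-90,1),k[:,0].mean(0).round().tolist()))
    return out
def tool(s=None):
    s=s or ctrl.observe();w,x,y,z=s['tool_rot'];return np.array(s['tcp_pos']),Rn.from_quat([x,y,z,w])
def snap(n,f=None,crop=None):
    c=ctrl.calibration(n);im=ctrl.get_image(n)
    if f:
        v=im if crop is None else im[crop[1]:crop[3],crop[0]:crop[2]]
        k=min(800/v.shape[1],600/v.shape[0]);cv2.imwrite('pics/'+f,cv2.resize(v[:,:,::-1],None,fx=k,fy=k,interpolation=cv2.INTER_CUBIC))
    return c,im
E
python3 - <<'E'
from h import *
im=np.load('pics/top.npy');c=ctrl.calibration('top');h=cv2.cvtColor(im,cv2.COLOR_RGB2HSV)
roi=np.zeros(im.shape[:2],bool);roi[80:280,80:405]=1
H,S,V=cv2.split(h)
print('grey',rect(c,roi&(S<60)&(V>170),.034))
print('brass',rect(c,roi&(H>15)&(H<35)&(S>90)&(V>90),.016))
print('jig',rect(c,roi&(H<35)&(S>60)&(V>70)&(np.arange(512)[None]>195),.02))
w=ctrl.calibration('wrist');p,R=tool();o=-w['R'].T@w['t']
print('cam in tool',R.inv().apply(o-p),'\n',(w['R']@R.as_matrix()).round(3),w['K'].round(1).tolist(),R.as_matrix().round(3).tolist())
cv2.imwrite('pics/crop1.png',cv2.resize(im[150:260,130:410,::-1],None,fx=2.8,fy=2.8,interpolation=cv2.INTER_CUBIC))
E
```

```text
grey [(383.5, 428.4, 44.6, 41.6, 1.6, [90.0, 248.0]), (470.6, -206.5, 120.0, 16.0, 10.1, [315.0, 218.0]), (518.7, -304.6, 76.6, 16.0, -12.5, [350.0, 202.0]), (634.0, -412.7, 54.1, 26.2, 26.2, [386.0, 162.0])]
brass [(397.7, -2.6, 43.0, 42.8, -89.6, [244.0, 244.0]), (534.8, 249.5, 69.0, 68.6, 0.4, [156.0, 195.0]), (538.7, 7.4, 173.1, 132.8, 85.1, [240.0, 195.0]), (758.5, 34.2, 74.3, 40.7, -75.1, [232.0, 119.0])]
jig [(399.3, -2.6, 45.5, 42.8, 0.4, [244.0, 244.0]), (546.0, 13.0, 185.5, 147.7, 85.0, [238.0, 192.0]), (757.5, 34.4, 74.9, 42.0, -75.0, [232.0, 119.0]), (758.9, -209.9, 91.4, 28.7, 7.9, [316.0, 120.0]), (857.1, -226.2, 129.9, 38.8, -89.2, [324.0, 86.0])]
cam in tool [ 0.07005156 -0.00034841 -0.14276304] 
 [[-0.     1.     0.   ]
 [-0.962 -0.    -0.275]
 [-0.275 -0.     0.962]] [[302.2, 0.0, 252.6], [0.0, 302.2, 190.6], [0.0, 0.0, 1.0]] [[-0.952, 0.305, -0.0], [0.305, 0.952, -0.001], [0.0, -0.001, -1.0]]
```

View pics/crop1.png

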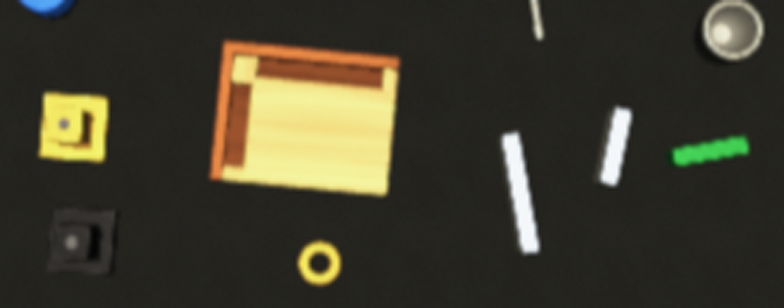

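Candidates in the top image are the aluminium long bar (315,218) and short bar (350,202), with the green look-alike at (384,203). The brass foot is at (156,195), with a black look-alike at (159,236). The crop confirms the two silver bars and the brass foot, with the jig corner at its upper left. I'm going over the long bar now.

```bash
P="python3 -m pendant"
python3 -m pendant '[[[-0.0232,-0.033,0.0014],[0,0,0]],[[-0.0232,-0.033,0.0014],[0,0,0]],[[-0.0232,-0.033,0.0014],[0,0,0]],[[-0.0232,-0.033,0.0014],[0,0,0]],[[-0.0232,-0.033,0.0014],[0,0,0]]]' 1 60
python3 -m pendant '[[[-0.0232,-0.033,0.0014],[0,0,0]],[[-0.0232,-0.033,0.0014],[0,0,0]],[[-0.0232,-0.033,0.0014],[0,0,0]],[[-0.0232,-0.033,0.0014],[0,0,0]],[[-0.0232,-0.033,0.0014],[0,0,0]]]'
python3 -m pendant '[[[-0.0232,-0.033,0.0014],[0,0,0]],[[-0.0232,-0.033,0.0014],[0,0,0]],[[-0.0232,-0.033,0.0014],[0,0,0]],[[-0.0232,-0.033,0.0014],[0,0,0]],[[-0.0232,-0.033,0.0014],[0,0,0]]]'
python3 -m pendant '[[[-0.0232,-0.033,0.0014],[0,0,0]],[[-0.0232,-0.033,0.0014],[0,0,0]],[[-0.0232,-0.033,0.0014],[0,0,0]],[[-0.0232,-0.033,0.0014],[0,0,0]],[[-0.0232,-0.033,0.0014],[0,0,0]]]'
python3 -m pendant '[[[-0.0232,-0.033,0.0014],[0,0,7]],[[0,0,0],[0,0,7]],[[0,0,0],[0,0,7]],[[0,0,0],[0,0,7]],[[0,0,0],[0,0,7]]]'
python3 -m pendant '[[[0,0,0],[0,0,7]],[[0,0,0],[0,0,7]],[[0,0,0],[0,0,7]],[[0,0,0],[0,0,7]],[[0,0,0],[0,0,7]]]'
python3 -m pendant '[[[0,0,0],[0,0,7]],[[0,0,0],[0,0,7]],[[0,0,0],[0,0,7]],[[0,0,0],[0,0,7]],[[0,0,0],[0,0,7]]]'
python3 -m pendant '[[[0,0,0],[0,0,7]],[[0,0,0],[0,0,7]],[[0,0,0],[0,0,7]],[[0,0,0],[0,0,7]],[[0,0,0],[0,0,7]]]'
python3 -m pendant '[[[0,0,0],[0,0,7]],[[0,0,0],[0,0,5]],[[0,0,0],[0,0,0]]]'
cat >> h.py <<'E'
def goto(x,y,z,yaw,s=None):
    "tool-frame shift (mm) for now-yaw, then turn about tool z (deg) to bring tool y to yaw"
    p,R=tool(s);M=R.as_matrix();cur=np.degrees(np.arctan2(M[1,1],M[0,1]))
    print('cur',(p*1000).round(1),'yawy',cur.round(2),'tilt',M[:2,2].round(4),'shift mm',(R.inv().apply(np.array([x,y,z])-p*1000)).round(1),'turnz',-((yaw-cur+180)%360-180).round(2))
E
python3 - <<'E'
from h import *
c,im=snap('wrist','w1.png')
H,S,V=cv2.split(cv2.cvtColor(im,cv2.COLOR_RGB2HSV))
print(rect(c,(S<60)&(V>170),.034,200))
goto(470.6,-206.5,100,-79.9)
E
```

```text
time: 0.52
tcp_pos: [0.266, 0.4485, 0.2237]
tool_rot: [-0.0, 0.154, 0.988, -0.0]
wrist_force: [1.1, -0.8, 1.2]
opening: 0.0853
grasp_force: 0.0
time: 0.93
tcp_pos: [0.326, 0.2561, 0.217]
tool_rot: [0.0, 0.154, 0.988, 0.0]
wrist_force: [0.8, 0.8, -0.0]
opening: 0.086
grasp_force: 0.0
time: 1.35
tcp_pos: [0.3862, 0.0634, 0.2103]
tool_rot: [0.0, 0.154, 0.988, 0.0]
wrist_force: [1.4, 0.6, 0.8]
opening: 0.0854
grasp_force: 0.0
time: 1.77
tcp_pos: [0.4464, -0.1295, 0.2032]
tool_rot: [0.0, 0.155, 0.988, 0.0]
wrist_force: [0.9, 1.3, 0.6]
opening: 0.0856
grasp_force: 0.0
time: 2.18
tcp_pos: [0.4584, -0.166, 0.2014]
tool_rot: [-0.0, 0.447, 0.894, -0.0]
wrist_force: [0.3, 0.5, -0.6]
opening: 0.0856
grasp_force: 0.0
time: 2.6
tcp_pos: [0.4584, -0.1656, 0.2016]
tool_rot: [-0.0, 0.695, 0.719, -0.0]
wrist_force: [0.5, -0.3, -0.7]
opening: 0.0854
grasp_force: 0.0
time: 3.02
tcp_pos: [0.4584, -0.1656, 0.2016]
tool_rot: [-0.0, 0.879, 0.476, -0.0]
wrist_force: [-0.1, -0.7, -1.0]
opening: 0.0856
grasp_force: 0.0
time: 3.43
tcp_pos: [0.4584, -0.1656, 0.2016]
tool_rot: [-0.0, 0.982, 0.19, -0.0]
wrist_force: [-0.3, -0.5, -0.4]
opening: 0.0851
grasp_force: 0.0
time: 3.68
tcp_pos: [0.4584, -0.1656, 0.2016]
tool_rot: [-0.0, 0.996, 0.087, -0.0]
wrist_force: [0.1, -0.1, 1.2]
opening: 0.0855
grasp_force: 0.0
[(494.4, -203.3, 69.4, 15.4, 10.0, [295.0, 143.0]), (518.7, -305.4, 75.4, 15.7, -12.0, [398.0, 138.0])]
cur [ 458.4 -165.6  201.7] yawy -79.66 tilt [-0.0003  0.0002] shift mm [  4.7  42.4 101.7] turnz 0.24
```

View pics/w1.png

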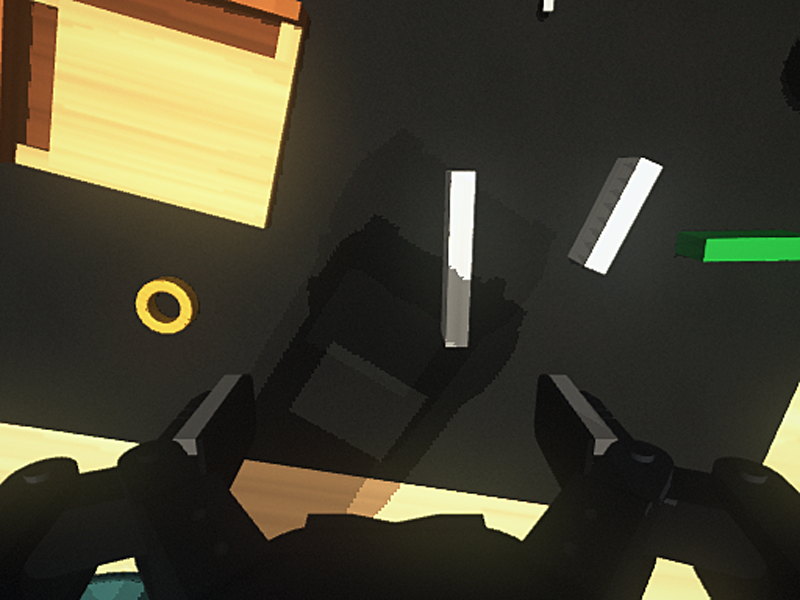

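The wrist view shows the long bar at about (460,258), half in shadow. The short bar is at (615,215), the green look-alike at (745,245) and the jig at upper left. These positions agree with the top view to 1 mm, so I'm descending and grasping.

```bash
python3 -m pendant '[[[0.0047,0.0215,0.02],[0,0,0.2]],[[0,0.0214,0.03],[0,0,0]],[[0,0,0.04],[0,0,0]],[[0,0,0.04],[0,0,0]],[[0,0,0.03],[0,0,0]]]' 0.6
python3 -m pendant '[[[0,0,0.0177],[0,0,0]],[[0,0,0],[0,0,0]]]'
python3 - <<'E'
from h import *
goto(470.6,-207.2,24,-79.9)
E
python3 -m pendant '[[[0,0,0],[0,0,0]],[[0,0,0],[0,0,0]],[[0,0,0],[0,0,0]],[[0,0,0],[0,0,0]],[[0,0,0],[0,0,0]]]' 0 60
python3 -m pendant '[[[0,0,0],[0,0,0]],[[0,0,0],[0,0,0]],[[0,0,0],[0,0,0]]]'
python3 -m pendant '[[[0,0,-0.04],[0,0,0]],[[0,0,-0.04],[0,0,0]],[[0,0,-0.04],[0,0,0]],[[0,0,0],[0,0,0]]]'
python3 - <<'E'
from h import *
goto(560,0,140,-5)
E
```

```text
time: 4.15
tcp_pos: [0.4696, -0.2069, 0.0387]
tool_rot: [-0.001, 0.996, 0.089, -0.001]
wrist_force: [0.9, 0.4, -1.7]
opening: 0.0517
grasp_force: 0.0
time: 4.32
tcp_pos: [0.4686, -0.206, 0.0199]
tool_rot: [-0.002, 0.996, 0.089, -0.003]
wrist_force: [-0.4, -0.0, -0.5]
opening: 0.051
grasp_force: 0.0
cur [ 468.6 -206.    19.9] yawy -79.76 tilt [-0.0057  0.0029] shift mm [ 1.8  1.5 -4.1] turnz 0.14
time: 4.73
tcp_pos: [0.4717, -0.2075, 0.0264]
tool_rot: [0.001, 0.996, 0.088, 0.001]
wrist_force: [-1.2, 0.4, 5.2]
opening: 0.0138
grasp_force: 59.0
time: 4.98
tcp_pos: [0.4717, -0.2075, 0.0264]
tool_rot: [0.001, 0.996, 0.088, 0.001]
wrist_force: [-0.2, 0.3, 4.8]
opening: 0.0137
grasp_force: 59.0
time: 5.32
tcp_pos: [0.4733, -0.2083, 0.1539]
tool_rot: [0.003, 0.996, 0.088, 0.005]
wrist_force: [0.4, 0.1, -0.1]
opening: 0.014
grasp_force: 59.4
cur [ 473.3 -208.3  153.9] yawy -79.91 tilt [ 0.0108 -0.0054] shift mm [ 121.7 -190.    13.8] turnz -74.91
```

```bash
python3 -m pendant '[[[0,0,0],[0,0,-7]],[[0,0,0],[0,0,-7]],[[0,0,0],[0,0,-7]],[[0,0,0],[0,0,-7]],[[0,0,0],[0,0,-7]]]'
python3 -m pendant '[[[0,0,0],[0,0,-7]],[[0,0,0],[0,0,-7]],[[0,0,0],[0,0,-7]],[[0,0,0],[0,0,-7]],[[0,0,0],[0,0,-7]]]'
python3 -m pendant '[[[0.0403,0.0069,0],[0,0,-4.9]],[[0.0403,0.0069,0],[0,0,0]],[[0.0403,0.0069,0],[0,0,0]],[[0.0403,0.0069,0],[0,0,0]],[[0.0403,0.0069,0],[0,0,0]]]'
python3 -m pendant '[[[0,0,0],[0,0,0]],[[0,0,0],[0,0,0]],[[0,0,0],[0,0,0]]]'
python3 - <<'E'
from h import *
goto(525,-10,150,-5)
c,im=snap('wrist','w2.png');np.save('pics/w2.npy',im);np.savez('pics/w2c.npz',**c)
E
```

```text
time: 5.73
tcp_pos: [0.4709, -0.2071, 0.1453]
tool_rot: [0.001, 0.922, 0.386, 0.001]
wrist_force: [0.9, -0.6, -2.1]
opening: 0.0139
grasp_force: 59.4
time: 6.15
tcp_pos: [0.4709, -0.2071, 0.1453]
tool_rot: [0.001, 0.764, 0.646, 0.0]
wrist_force: [0.9, 0.2, -2.4]
opening: 0.0139
grasp_force: 59.4
time: 6.57
tcp_pos: [0.5265, -0.0085, 0.1455]
tool_rot: [0.001, 0.737, 0.675, 0.001]
wrist_force: [1.2, -0.6, -0.8]
opening: 0.0141
grasp_force: 59.4
time: 6.82
tcp_pos: [0.5262, -0.0104, 0.1449]
tool_rot: [0.0, 0.737, 0.676, 0.0]
wrist_force: [0.5, -0.5, -2.5]
opening: 0.014
grasp_force: 59.4
cur [526.2 -10.4 144.9] yawy -4.98 tilt [ 0.001  -0.0003] shift mm [ 0.3 -1.3 -5.1] turnz 0.02
```

View pics/w2.png

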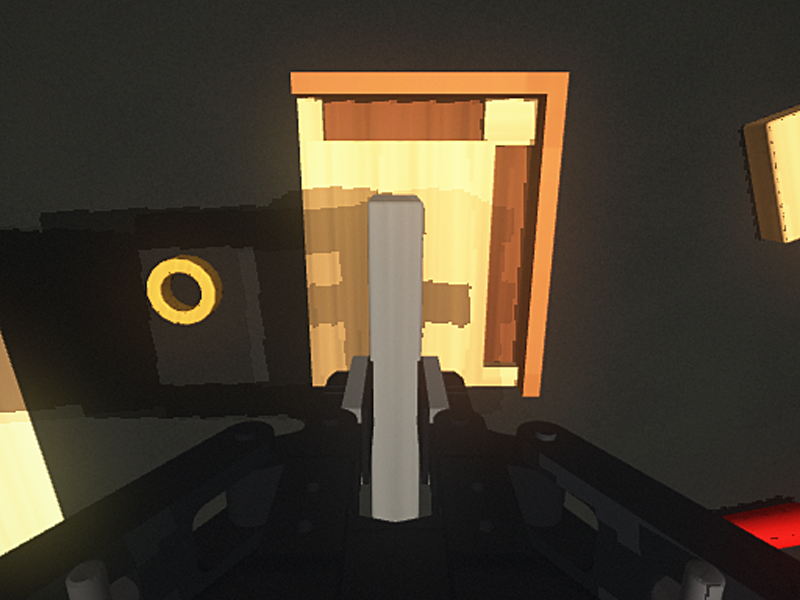

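```bash
cat >> h.py <<'E'
def line(p):
    vx,vy,x,y=cv2.fitLine(np.float32(p),cv2.DIST_HUBER,0,.01,.01).ravel();return np.array([x,y]),np.array([vx,vy])
def meet(a,b):
    t=np.linalg.solve(np.c_[a[1],-b[1]],b[0]-a[0]);return a[0]+t[0]*a[1]
E
python3 - <<'E'
from h import *
im=np.load('pics/w2.npy');c=dict(np.load('pics/w2c.npz'));H,S,V=cv2.split(cv2.cvtColor(im,cv2.COLOR_RGB2HSV))
print('hsv',[ (H[y,x],S[y,x],V[y,x]) for x,y in[(270,53),(350,150),(340,230),(220,77),(325,160),(330,80),(253,200),(253,290)]])
O=(H<16)&(S>120)&(V>205);O[:,:180]=0;O[260:]=0;O[:,400:]=0
rows=np.arange(70,240);re=[np.where(O[r])[0].max()+.5 for r in rows];le=[np.where(O[r,320:])[0].min()+319.5 for r in rows]
cols=np.arange(200,350);te=[np.where(O[:,k])[0].min()-.5 for k in cols]
X=line(cast(c,np.c_[re,rows],.03)*1000);Xi=line(cast(c,np.c_[le,rows],.03)*1000);Y=line(cast(c,np.c_[cols,te],.03)*1000)
for l in(X,Xi,Y):print(l,np.degrees(np.arctan2(l[1][1],l[1][0])))
k=meet(X,Y);ki=meet(Xi,Y);print('corner',k,'inner',ki,np.linalg.norm(k-ki))
ya=np.degrees(np.arctan2(X[1][1],X[1][0]))%180-90; yb=(np.degrees(np.arctan2(Y[1][1],Y[1][0]))+90)%180-90
a=np.radians((ya+yb)/2);Rz=np.array([[np.cos(a),-np.sin(a)],[np.sin(a),np.cos(a)]])
o=k-Rz@[77,77];print('yaw',ya,yb,'origin',o)
for n,q in dict(long=(56,-23),short=(-5,56),home=(19,19),dl=(-62,-102)).items():print(n,o+Rz@q)
# deck left edge x=-62 at z16
D=(V>200)&(H>16)&(H<32);e=[np.where(D[r,180:])[0].min()+179.5 for r in range(70,110)]
print('x-62 check',((cast(c,np.c_[e,np.arange(70,110)],.016)*1000-o)@Rz)[:,0].mean())
# bar in hand
G=(S<40)&(V>110);r=np.arange(150,215);seg=[np.where(G[q,230:285])[0]+230 for q in r]
p,_=tool();zt=p[2]+.0076
cl=cast(c,np.c_[[s.mean() for s in seg],r],zt)*1000;L=line(cl);print('bar axis',L,np.degrees(np.arctan2(L[1][1],L[1][0])),'w px',np.mean([len(s) for s in seg]))
col=np.where(G[:,252])[0];print(col.min(),col.max(),'ends',cast(c,[[252,col.min()],[252,col.max()]],zt)*1000)
E
```

```text
hsv [(np.uint8(14), np.uint8(170), np.uint8(245)), (np.uint8(14), np.uint8(172), np.uint8(243)), (np.uint8(13), np.uint8(175), np.uint8(238)), (np.uint8(11), np.uint8(176), np.uint8(188)), (np.uint8(11), np.uint8(176), np.uint8(184)), (np.uint8(26), np.uint8(97), np.uint8(252)), (np.uint8(18), np.uint8(39), np.uint8(156)), (np.uint8(21), np.uint8(29), np.uint8(139))]
(array([613.0024  ,  -8.348152], dtype=float32), array([0.08714013, 0.9961961 ], dtype=float32)) 85.00089
(array([604.6141  ,   8.579013], dtype=float32), array([0.08676533, 0.99622875], dtype=float32)) 85.02245
(array([550.5677 , 101.19568], dtype=float32), array([ 0.99620396, -0.08704977], dtype=float32)) -4.993905
corner [622.0382   94.95048] inner [612.2113    95.809166] 9.864349
yaw -4.9991074 -4.993904 origin [538.62449166  24.94939008]
long [592.40850824  -2.84053007]
short [538.52081111  81.17206645]
home [559.20709699  42.2223857 ]
dl [467.97640088 -71.26312295]
x-62 check -61.84847291503627
bar axis (array([525.4608  ,  27.227854], dtype=float32), array([ 0.1172882, -0.9930979], dtype=float32)) -83.26437 w px 17.4
171 333 ends [[528.98886275  29.48710917]
 [521.17254451 -59.17215928]]
```

Wrist picture 2 shows the jig corner at upper right (568,72), with its fences and both slots visible. The long bar is held centred and straight at column 396. The jig origin comes out at (538.6, 24.9) mm with yaw -5.0°. I'm lowering the long bar now.

```bash
python3 -m pendant '[[[0.0067,0.0327,0],[0,0,0]],[[0.0066,0.0326,0.01],[0,0,0]],[[0,0,0.03],[0,0,0]],[[0,0,0.03],[0,0,0]],[[0,0,0.02],[0,0,0]]]'
python3 -m pendant '[[[0,0,0],[0,0,0]],[[0,0,0],[0,0,0]],[[0,0,0],[0,0,0]]]'
python3 - <<'E'
from h import *
goto(592.4,-2.84,34.4,-5)
c,im=snap('wrist','w3.png')
E
```

```text
time: 7.28
tcp_pos: [0.5917, -0.0045, 0.0515]
tool_rot: [-0.001, 0.738, 0.675, -0.001]
wrist_force: [-0.2, 0.2, -2.3]
opening: 0.0139
grasp_force: 59.6
time: 7.53
tcp_pos: [0.5931, -0.0038, 0.0561]
tool_rot: [0.001, 0.738, 0.675, 0.001]
wrist_force: [0.3, -0.2, -0.6]
opening: 0.0138
grasp_force: 59.6
cur [593.1  -3.8  56.1] yawy -5.11 tilt [ 0.0021 -0.0001] shift mm [ 0.9 -0.8 21.7] turnz -0.11
```

View pics/w3.png

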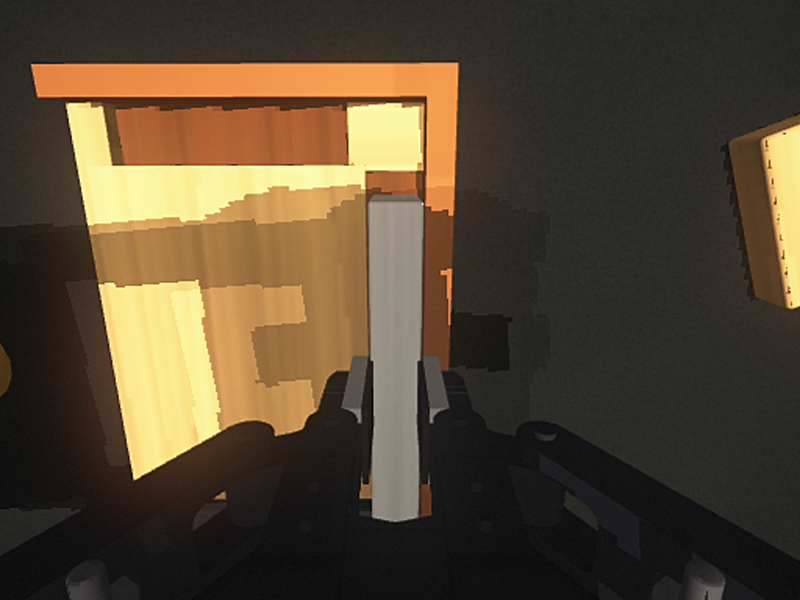

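The bar sits above the long slot (slot columns 366–424, bar 368–422), so I'm lowering it gently.

```bash
python3 -m pendant '[[[0.0009,-0.0008,0.006],[0,0,0]],[[0,0,0.005],[0,0,0]],[[0,0,0.004],[0,0,0]],[[0,0,0.004],[0,0,0]],[[0,0,0.002],[0,0,0]]]'
python3 -m pendant '[[[0,0,0.001],[0,0,0]],[[0,0,0],[0,0,0]],[[0,0,0],[0,0,0]]]'
python3 -c "
from h import *
goto(592.4,-2.84,34.4,-5)"
```

```text
time: 8.0
tcp_pos: [0.592, -0.0019, 0.0343]
tool_rot: [0.0, 0.738, 0.675, 0.0]
wrist_force: [-14.9, 0.1, 34.0]
opening: 0.0141
grasp_force: 64.0
time: 8.25
tcp_pos: [0.592, -0.002, 0.0343]
tool_rot: [0.0, 0.738, 0.675, 0.0]
wrist_force: [-11.5, -0.1, 24.5]
opening: 0.0138
grasp_force: 62.8
cur [592.   -2.   34.3] yawy -5.04 tilt [ 0.0009 -0.0002] shift mm [-0.9  0.4 -0.1] turnz -0.04
```

```bash
python3 -m pendant '[[[0,0,-0.001],[0,0,0]],[[0,0,0],[0,0,0]],[[0,0,0],[0,0,0]]]' 0.4
python3 -m pendant '[[[0,0,-0.005],[0,0,0]],[[0,0,-0.02],[0,0,0]],[[0,0,-0.04],[0,0,0]],[[0,0,-0.04],[0,0,0]],[[0,0,-0.015],[0,0,0]]]'
python3 -m pendant '[[[0,-0.03,0],[0,0,0]],[[0,-0.03,0],[0,0,0]],[[0,0,0],[0,0,0]],[[0,0,0],[0,0,0]]]'
python3 - <<'E'
from h import *
goto(538.5,81.2,34.4,-95)
c,im=snap('wrist','w4.png');np.save('pics/w4.npy',im);np.savez('pics/w4c.npz',**c)
E
```

```text
time: 8.5
tcp_pos: [0.5917, -0.0019, 0.0331]
tool_rot: [0.0, 0.738, 0.675, 0.0]
wrist_force: [-0.2, -1.2, -0.1]
opening: 0.034
grasp_force: 0.0
time: 8.92
tcp_pos: [0.593, -0.002, 0.1592]
tool_rot: [0.002, 0.738, 0.675, 0.002]
wrist_force: [1.1, -0.1, 0.6]
opening: 0.0344
grasp_force: 0.0
time: 9.25
tcp_pos: [0.5313, 0.0034, 0.1539]
tool_rot: [0.0, 0.738, 0.675, 0.0]
wrist_force: [1.0, -0.4, 0.6]
opening: 0.0344
grasp_force: 0.0
cur [531.3   3.4 153.9] yawy -5.04 tilt [ 0.0012 -0.    ] shift mm [ 78.1   0.2 119.5] turnz 89.96
```

View pics/w4.png

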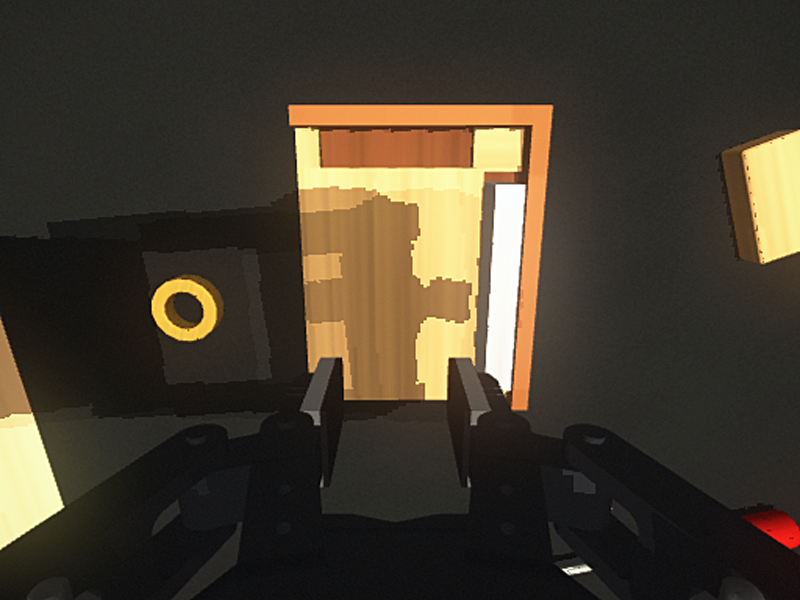

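The long bar lies along the +x fence at (505,185)–(498,395). Next is the short bar.

```bash
python3 -m pendant '[[[-0.0385,0.0018,0],[0,0,0]],[[-0.0385,0.0018,0],[0,0,0]],[[-0.0385,0.0018,0],[0,0,0]],[[-0.0385,0.0018,0],[0,0,0]],[[-0.0385,0.0018,0],[0,0,0]]]'
python3 -m pendant '[[[-0.0385,0.0018,0],[0,0,0]],[[-0.0385,0.0018,0],[0,0,0]],[[-0.0388,0.0018,0],[0,0,0]],[[0,0,0],[0,0,7]],[[0,0,0],[0,0,7]]]' 0.6
python3 -m pendant '[[[0,0,0],[0,0,7]],[[0,0,0],[0,0,7]],[[0,0,0],[0,0,7]],[[0,0,0],[0,0,7]],[[0,0,0],[0,0,7]]]'
python3 -m pendant '[[[0,0,0],[0,0,7]],[[0,0,0],[0,0,7]],[[0,0,0],[0,0,7]],[[0,0,0],[0,0,7]],[[0,0,0],[0,0,7]]]'
python3 -m pendant '[[[0,0,0],[0,0,6.3]],[[0,0,0],[0,0,0]],[[0,0,0],[0,0,0]],[[0,0,0],[0,0,0]]]'
python3 - <<'E'
from h import *
c,im=snap('wrist');H,S,V=cv2.split(cv2.cvtColor(im,cv2.COLOR_RGB2HSV))
print(rect(c,(S<50)&(V>110),.034,200))
goto(518.7,-305,26,-102.3)
# long bar in slot
im=np.load('pics/w4.npy');c=dict(np.load('pics/w4c.npz'));H,S,V=cv2.split(cv2.cvtColor(im,cv2.COLOR_RGB2HSV))
m=(S<50)&(V>200);m[:,:300]=0;m[235:]=0;a=np.radians(-5)
Rz=np.array([[np.cos(a),-np.sin(a)],[np.sin(a),np.cos(a)]]);o=np.array([538.62,24.95])
for z in(.042,.046,.05):
    r=rect(c,m,z)[0];print(z,r[:5],Rz.T@(np.array(r[:2])-o))
    q=[cast(c,[[np.where(m[k])[0].min()-.5,k],[np.where(m[k])[0].max()+.5,k]],z)*1000 for k in(130,150,170,190,210)]
    print([((e-o)@Rz)[:,0].round(1).tolist() for e in q])
E
```

```text
time: 9.72
tcp_pos: [0.5242, -0.1913, 0.1531]
tool_rot: [-0.0, 0.738, 0.675, 0.0]
wrist_force: [0.7, 0.1, 0.3]
opening: 0.0341
grasp_force: 0.0
time: 10.13
tcp_pos: [0.5192, -0.3076, 0.1524]
tool_rot: [-0.001, 0.817, 0.577, -0.0]
wrist_force: [-0.2, 0.3, -0.9]
opening: 0.0511
grasp_force: 0.0
time: 10.55
tcp_pos: [0.5197, -0.3055, 0.1528]
tool_rot: [-0.0, 0.952, 0.306, -0.0]
wrist_force: [0.4, -0.0, 0.4]
opening: 0.0516
grasp_force: 0.0
time: 10.97
tcp_pos: [0.5197, -0.3055, 0.1528]
tool_rot: [-0.0, 1.0, 0.005, -0.0]
wrist_force: [-0.6, -0.4, 0.2]
opening: 0.0515
grasp_force: 0.0
time: 11.3
tcp_pos: [0.5193, -0.3053, 0.153]
tool_rot: [-0.0, 0.999, -0.045, -0.0]
wrist_force: [-0.1, -0.0, -0.7]
opening: 0.0511
grasp_force: 0.0
[(519.1, -305.6, 75.5, 15.5, -12.1, [253.0, 183.0]), (632.6, -428.0, 61.2, 43.9, 84.8, [399.0, 32.0]), (651.1, -233.3, 44.3, 5.7, 9.2, [145.0, 30.0])]
cur [ 519.3 -305.2  153. ] yawy -95.16 tilt [-0.0002  0.0002] shift mm [-6.00e-01 -1.00e-01  1.27e+02] turnz 7.14
0.042 (591.8, 5.0, 103.2, 15.5, 84.9) [ 54.71639111 -15.23914183]
[[47.2, 62.2], [47.3, 62.5], [46.6, 62.1], [46.7, 62.5], [46.8, 62.0]]
0.046 (590.9, 6.1, 101.6, 15.3, 84.9) [ 53.72394457 -14.22176783]
[[46.4, 61.1], [46.5, 61.5], [45.8, 61.0], [45.8, 61.4], [45.9, 60.9]]
0.05 (590.0, 7.1, 100.0, 15.1, 84.9) [ 52.7402136 -13.3040133]
[[45.6, 60.0], [45.7, 60.4], [44.9, 59.9], [45.0, 60.3], [45.1, 59.8]]
```

```bash
python3 -m pendant '[[[0,0,0],[0,0,7.1]],[[0,0,0.04],[0,0,0]],[[0,0,0.04],[0,0,0]],[[0,0,0.03],[0,0,0]],[[0,0,0.012],[0,0,0]]]'
python3 -m pendant '[[[0,0,0.005],[0,0,0]],[[0,0,0],[0,0,0]],[[0,0,0],[0,0,0]]]'
python3 -c "
from h import *
goto(519,-305.4,25,-102.2)"
python3 -m pendant '[[[0,0,0],[0,0,0]],[[0,0,0],[0,0,0]],[[0,0,0],[0,0,0]],[[0,0,0],[0,0,0]],[[0,0,0],[0,0,0]]]' 0 60
python3 -m pendant '[[[0,0,0],[0,0,0]],[[0,0,0],[0,0,0]]]'
python3 -m pendant '[[[0,0,-0.03],[0,0,0]],[[0,0,-0.04],[0,0,0]],[[0,0,-0.04],[0,0,0]],[[0,0,-0.01],[0,0,0]],[[0,0,0],[0,0,-7.2]]]'
python3 -c "
from h import *
goto(538.5,81.2,34.4,-95)"
```

```text
time: 11.77
tcp_pos: [0.5174, -0.3039, 0.0266]
tool_rot: [-0.001, 0.994, -0.107, -0.002]
wrist_force: [-0.8, -0.1, -1.2]
opening: 0.0516
grasp_force: 0.0
time: 12.02
tcp_pos: [0.52, -0.3056, 0.0281]
tool_rot: [0.0, 0.994, -0.108, 0.001]
wrist_force: [-0.4, -0.1, 0.4]
opening: 0.0512
grasp_force: 0.0
cur [ 520.  -305.6   28.1] yawy -102.42 tilt [ 0.0018 -0.0011] shift mm [-1.   0.   3.1] turnz -0.22
time: 12.43
tcp_pos: [0.5197, -0.3055, 0.0278]
tool_rot: [0.001, 0.994, -0.108, 0.001]
wrist_force: [-1.6, 1.3, 7.2]
opening: 0.0137
grasp_force: 59.1
time: 12.6
tcp_pos: [0.5197, -0.3055, 0.0277]
tool_rot: [0.0, 0.994, -0.108, 0.001]
wrist_force: [-1.5, 0.3, 8.7]
opening: 0.0143
grasp_force: 59.1
time: 13.02
tcp_pos: [0.5204, -0.3059, 0.1513]
tool_rot: [0.002, 0.999, -0.047, 0.003]
wrist_force: [-0.3, -0.7, -1.6]
opening: 0.0139
grasp_force: 59.1
cur [ 520.4 -305.9  151.3] yawy -95.44 tilt [ 0.0057 -0.0037] shift mm [ -19.4 -387.4  115.5] turnz -0.44
```

```bash
python3 -m pendant '[[[-0.0019,-0.0387,0],[0,0,-0.4]],[[-0.0019,-0.0387,0],[0,0,0]],[[-0.0019,-0.0387,0],[0,0,0]],[[-0.0019,-0.0387,0],[0,0,0]],[[-0.0019,-0.0387,0],[0,0,0]]]'
python3 -m pendant '[[[-0.0019,-0.0387,0],[0,0,0]],[[-0.0019,-0.0387,0],[0,0,0]],[[-0.0019,-0.0387,0],[0,0,0]],[[-0.0019,-0.0387,0.01],[0,0,0]],[[-0.0019,-0.0387,0.02],[0,0,0]]]'
python3 -m pendant '[[[0,0,0.03],[0,0,0]],[[0,0,0.02],[0,0,0]],[[0,0,0.01],[0,0,0]],[[0,0,0],[0,0,0]],[[0,0,0],[0,0,0]]]'
python3 - <<'E'
from h import *
goto(538.5,81.2,35.7,-95)
c,im=snap('wrist','w5.png')
E
```

```text
time: 13.43
tcp_pos: [0.5261, -0.1098, 0.1466]
tool_rot: [0.0, 0.999, -0.043, 0.0]
wrist_force: [1.2, -0.3, -1.9]
opening: 0.0136
grasp_force: 59.2
time: 13.85
tcp_pos: [0.5341, 0.0826, 0.1195]
tool_rot: [-0.0, 0.999, -0.043, 0.002]
wrist_force: [1.1, -0.2, -2.2]
opening: 0.0136
grasp_force: 59.2
time: 14.27
tcp_pos: [0.5336, 0.0801, 0.0578]
tool_rot: [0.0, 0.999, -0.043, 0.0]
wrist_force: [-0.2, 0.1, -1.4]
opening: 0.0135
grasp_force: 59.2
cur [533.6  80.1  57.8] yawy -94.91 tilt [ 0.0003 -0.    ] shift mm [ 4.8 -1.5 22.1] turnz 0.09
```

View pics/w5.png

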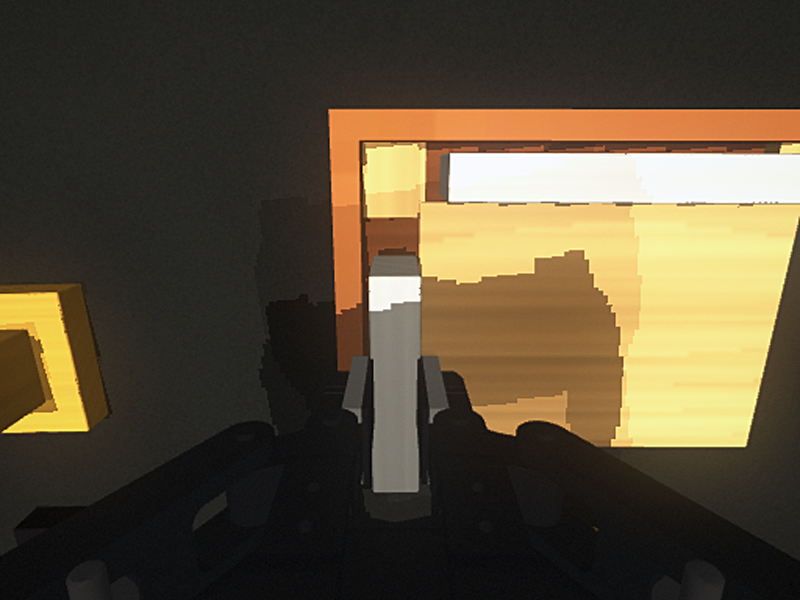

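The short bar is above its slot, still 5 mm short along its length, and the foot is visible at left (40,355). I'll correct that and lower it.

```bash
python3 -m pendant '[[[0.0048,-0.0015,0.004],[0,0,0]],[[0,0,0.005],[0,0,0]],[[0,0,0.005],[0,0,0]],[[0,0,0.005],[0,0,0]],[[0,0,0.003],[0,0,0]]]'
python3 -m pendant '[[[0,0,0.0015],[0,0,0]],[[0,0,0],[0,0,0]],[[0,0,0],[0,0,0]]]'
python3 -c "
from h import *
goto(538.5,81.2,35.7,-95)"
```

```text
time: 14.73
tcp_pos: [0.5383, 0.0815, 0.0355]
tool_rot: [-0.0, 0.999, -0.043, -0.0]
wrist_force: [-25.3, -1.5, 46.3]
opening: 0.0136
grasp_force: 64.9
time: 14.98
tcp_pos: [0.5386, 0.0816, 0.0357]
tool_rot: [-0.0, 0.999, -0.043, 0.0]
wrist_force: [-13.5, -1.0, 26.1]
opening: 0.0139
grasp_force: 62.5
cur [538.6  81.6  35.7] yawy -94.89 tilt [0.0008 0.0001] shift mm [-0.1  0.4 -0. ] turnz 0.11
```

```bash
python3 -m pendant '[[[0,0,-0.001],[0,0,0]],[[0,0,0],[0,0,0]],[[0,0,0],[0,0,0]]]' 0.4
python3 -m pendant '[[[0,0,-0.005],[0,0,0]],[[0,0,-0.02],[0,0,0]],[[0,0,-0.04],[0,0,0]],[[0,0,-0.04],[0,0,0]],[[0,0,-0.025],[0,0,0]]]'
python3 -m pendant '[[[-0.0036,-0.0335,0],[0,0,0]],[[-0.0036,-0.0335,0],[0,0,0]],[[-0.0036,-0.0335,0],[0,0,0]],[[-0.0036,-0.0335,0],[0,0,0]],[[-0.0036,-0.0335,0],[0,0,0]]]' 0.9
python3 -m pendant '[[[0,0,0],[0,0,-5]],[[0,0,0],[0,0,0]],[[0,0,0],[0,0,0]]]'
python3 - <<'E'
from h import *
goto(534,248,31,-90)
c,im=snap('wrist','w6.png');np.save('pics/w6.npy',im);np.savez('pics/w6c.npz',**c)
H,S,V=cv2.split(cv2.cvtColor(im,cv2.COLOR_RGB2HSV));m=(H>15)&(H<35)&(S>90)&(V>60)
print(rect(c,m,.016,500))
E
```

```text
time: 15.23
tcp_pos: [0.5382, 0.0815, 0.0344]
tool_rot: [0.0, 0.999, -0.043, -0.0]
wrist_force: [0.4, 0.4, -0.9]
opening: 0.0341
grasp_force: 0.0
time: 15.65
tcp_pos: [0.5388, 0.0816, 0.1688]
tool_rot: [-0.0, 0.999, -0.043, 0.001]
wrist_force: [-0.1, 0.4, 0.7]
opening: 0.0341
grasp_force: 0.0
time: 16.07
tcp_pos: [0.5343, 0.2515, 0.1649]
tool_rot: [-0.0, 0.999, -0.043, 0.0]
wrist_force: [0.8, -0.0, 0.5]
opening: 0.077
grasp_force: 0.0
time: 16.32
tcp_pos: [0.5345, 0.2499, 0.1644]
tool_rot: [0.0, 1.0, 0.0, -0.0]
wrist_force: [0.3, 0.6, -1.0]
opening: 0.0772
grasp_force: 0.0
cur [534.5 249.9 164.4] yawy -89.96 tilt [-0.0004 -0.0004] shift mm [ -0.4   1.8 133.5] turnz 0.04
[(409.1, -1.4, 52.7, 25.8, 58.4, [478.0, 287.0]), (533.3, 248.5, 70.1, 64.2, -3.5, [254.0, 176.0]), (495.2, 483.2, 191.6, 17.4, -2.3, [22.0, 206.0]), (525.8, 25.6, 159.4, 118.2, -4.9, [467.0, 188.0])]
```

View pics/w6.png

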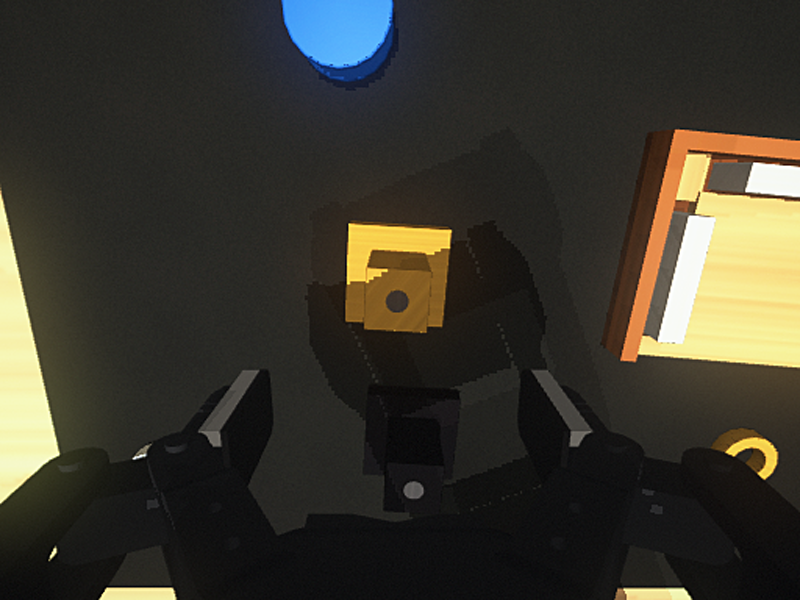

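The brass foot is at (398,275), turned about -4°, with the black look-alike below it at (413,450). Both bars are seated in the jig. I'll compute the foot's exact pose.

Run:
```python
from h import *
im=np.load('pics/w6.npy');c=dict(np.load('pics/w6c.npz'))
H,S,V=cv2.split(cv2.cvtColor(im,cv2.COLOR_RGB2HSV));m=(H>12)&(H<35)&(S>90)&(V>60);m[:,:200]=0;m[:,310:]=0
rows=np.arange(150,200);L=line(cast(c,np.c_[[np.where(m[r])[0].min()-.5 for r in rows],rows],.016)*1000)
cols=np.arange(228,282);T=line(cast(c,np.c_[cols,[np.where(m[:,k])[0].min()-.5 for k in cols]],.016)*1000)
aL=np.degrees(np.arctan2(L[1][1],L[1][0]))%180;aT=np.degrees(np.arctan2(T[1][1],T[1][0]))%180
k=meet(L,T);print('angles',aL,aT,'corner +x+y',k)
a=np.radians(((aL+45)%90-45+(aT+45)%90-45)/2);R=np.array([[np.cos(a),-np.sin(a)],[np.sin(a),np.cos(a)]])
o=k-R@[32,32];print('yaw',np.degrees(a),'centre',o,'hole',cast(c,[[254,192]],.07)*1000)
goto(o[0],o[1],31,-90+np.degrees(a))
# short bar top in slot, jig frame
g=(S<60)&(V>200);g[:,:405]=0;g[:,458:]=0;g[225:]=0;g[:125]=0
b=np.radians(-5);Rz=np.array([[np.cos(b),-np.sin(b)],[np.sin(b),np.cos(b)]])
r=rect(c,g,.042,50)
for q in r:print(q,Rz.T@(np.array(q[:2])-[538.62,24.95]))
```

```text
angles 176.76485 86.54008 corner +x+y [570.3129  278.74817]
yaw -3.3475418 centre [536.4989723  248.67132723] hole [[534.70982373 248.46694668]]
cur [534.6 249.4 164.6] yawy -90.04 tilt [-0.0001 -0.0003] shift mm [  1.9   0.7 133.6] turnz 3.31
(537.8, 81.7, 75.4, 15.7, -4.6, [439.0, 178.0]) [-5.76296805 56.46258141]
```

```bash
python3 -m pendant '[[[0.0012,0.0007,0.02],[0,0,3.3]],[[0,0,0.04],[0,0,0]],[[0,0,0.04],[0,0,0]],[[0,0,0.025],[0,0,0]],[[0,0,0.0086],[0,0,0]]]'
python3 -m pendant '[[[0,0,0],[0,0,0]],[[0,0,0],[0,0,0]],[[0,0,0],[0,0,0]],[[0,0,0],[0,0,0]],[[0,0,0],[0,0,0]]]' 0 100
python3 -m pendant '[[[0,0,0],[0,0,0]],[[0,0,0],[0,0,0]],[[0,0,0],[0,0,0]]]'
python3 -m pendant '[[[0,0,-0.02],[0,0,0]],[[0,0,-0.03],[0,0,0]],[[0,0,-0.02],[0,0,0]],[[0,0,0],[0,0,0]],[[0,0,0],[0,0,0]]]'
python3 - <<'E'
from h import *
s=ctrl.observe()
a=np.radians(-5);Rz=np.array([[np.cos(a),-np.sin(a)],[np.sin(a),np.cos(a)]]);p=[538.62,24.95]+Rz@[10,10];print(p)
goto(p[0],p[1],100,-95)
E
```

```text
time: 16.78
tcp_pos: [0.5341, 0.2474, 0.0267]
tool_rot: [0.001, 1.0, -0.029, -0.002]
wrist_force: [-1.0, 0.6, -0.8]
opening: 0.0767
grasp_force: 0.0
time: 17.2
tcp_pos: [0.5371, 0.2496, 0.0336]
tool_rot: [-0.001, 1.0, -0.028, 0.002]
wrist_force: [0.8, -1.7, 7.5]
opening: 0.0331
grasp_force: 100.4
time: 17.45
tcp_pos: [0.5371, 0.2496, 0.0336]
tool_rot: [-0.001, 1.0, -0.028, 0.002]
wrist_force: [0.1, -0.7, 6.8]
opening: 0.0329
grasp_force: 100.3
time: 17.87
tcp_pos: [0.5364, 0.2495, 0.1026]
tool_rot: [-0.001, 1.0, -0.028, 0.001]
wrist_force: [0.1, -0.3, -4.6]
opening: 0.033
grasp_force: 100.2
[549.45350441  34.04038955]
cur [536.4 249.5 102.6] yawy -93.19 tilt [0.0028 0.0011] shift mm [ 25.1 214.4   2.4] turnz 1.81
```

```bash
python3 -m pendant '[[[0.0042,0.0357,0],[0,0,1.8]],[[0.0042,0.0357,0],[0,0,0]],[[0.0042,0.0357,0],[0,0,0]],[[0.0042,0.0357,0],[0,0,0]],[[0.0042,0.0357,0],[0,0,0]]]'
python3 -m pendant '[[[0.0042,0.0357,0],[0,0,0]],[[0,0,0],[0,0,0]],[[0,0,0],[0,0,0]],[[0,0,0],[0,0,0]]]'
python3 -c "
from h import *
goto(549.45,34.04,49.6,-95)"
```

```text
time: 18.28
tcp_pos: [0.5414, 0.0681, 0.0995]
tool_rot: [0.0, 0.999, -0.043, -0.001]
wrist_force: [0.6, 0.1, -4.0]
opening: 0.0331
grasp_force: 100.9
time: 18.62
tcp_pos: [0.543, 0.0338, 0.0999]
tool_rot: [-0.0, 0.999, -0.044, -0.001]
wrist_force: [-0.3, -0.2, -3.9]
opening: 0.0333
grasp_force: 101.7
cur [543.   33.8  99.9] yawy -95.03 tilt [-0.0014  0.0002] shift mm [ 6.5 -0.8 50.3] turnz -0.03
```

```bash
python3 -m pendant '[[[0.004,-0.0008,0.015],[0,0,0]],[[0,0,0.015],[0,0,0]],[[0,0,0.01],[0,0,0]],[[0,0,0.003],[0,0,0]],[[0,0,0],[0,0,0]]]'
python3 -m pendant '[[[0,0,0.002],[0,0,0]],[[0,0,0.002],[0,0,0]],[[0,0,0.002],[0,0,0]],[[0,0,0],[0,0,0]],[[0,0,0],[0,0,0]]]'
cat >> h.py <<'E'
def jig():
    s=ctrl.observe();a=np.radians(-5);Rz=np.array([[np.cos(a),-np.sin(a)],[np.sin(a),np.cos(a)]])
    p,R=tool(s);M=R.as_matrix();f=np.array(s['wrist_force'])
    print('t',round(s['time'],1),'tcp jig',(Rz.T@(p[:2]*1000-[538.62,24.95])).round(1),'z',(p[2]*1000).round(1),'yaw',np.degrees(np.arctan2(M[1,1],M[0,1])).round(2),'F jig',(Rz.T@f[:2]).round(1),f[2].round(1),'tau',np.round(s['torque'],2),'tilt',M[:2,2].round(4),'op',s['opening'])
E
python3 -c "
from h import *
jig()"
```

```text
time: 19.03
tcp_pos: [0.5469, 0.0349, 0.0569]
tool_rot: [0.0, 0.999, -0.043, -0.001]
wrist_force: [-0.7, -0.0, -3.6]
opening: 0.0323
grasp_force: 101.7
time: 19.45
tcp_pos: [0.5475, 0.0341, 0.0522]
tool_rot: [0.0, 0.999, -0.044, 0.0]
wrist_force: [0.7, -0.1, -3.3]
opening: 0.0328
grasp_force: 101.7
t 19.4 tcp jig [8.1 9.9] z 52.2 yaw -94.99 F jig [ 0.7 -0.1] -3.3 tau [-0.01 -0.03 -0.06] tilt [ 0.0002 -0.    ] op 0.03278915825220457
```

```bash
python3 -m pendant '[[[0,0,0.0015],[0,0,0]],[[0,0,0.0014],[0,0,0]],[[0,0,0],[0,0,0]],[[0,0,0],[0,0,0]]]'
python3 -c "
from h import *
jig()"
```

```text
time: 19.78
tcp_pos: [0.5477, 0.0341, 0.0497]
tool_rot: [0.0, 0.999, -0.044, 0.0]
wrist_force: [-4.1, -1.5, 4.7]
opening: 0.0327
grasp_force: 102.5
t 19.8 tcp jig [8.3 9.9] z 49.7 yaw -94.99 F jig [-3.9 -1.8] 4.7 tau [-0.02  0.45 -0.01] tilt [ 0.0007 -0.0001] op 0.03267532656792496
```

```bash
python3 -m pendant '[[[0,-0.002,0],[0,0,0]],[[0,-0.002,0],[0,0,0]],[[0,-0.002,0],[0,0,0]],[[0,-0.001,0],[0,0,0]],[[0,0,0],[0,0,0]]]'
python3 -c "
from h import *
jig()"
python3 -m pendant '[[[0.002,0,0],[0,0,0]],[[0.002,0,0],[0,0,0]],[[0.002,0,0],[0,0,0]],[[0.002,0,0],[0,0,0]],[[0,0,0],[0,0,0]]]'
python3 -c "
from h import *
jig()"
```

```text
time: 20.2
tcp_pos: [0.5486, 0.0412, 0.0497]
tool_rot: [0.0, 0.999, -0.043, 0.001]
wrist_force: [-0.2, -3.5, 5.4]
opening: 0.0327
grasp_force: 102.8
t 20.2 tcp jig [ 8.5 17.1] z 49.7 yaw -94.98 F jig [ 0.1 -3.5] 5.4 tau [-0.34 -0.05  0.  ] tilt [ 0.0013 -0.0004] op 0.03266871784563305
time: 20.62
tcp_pos: [0.5564, 0.0407, 0.0496]
tool_rot: [-0.0, 0.999, -0.043, 0.0]
wrist_force: [-3.5, -0.6, 7.5]
opening: 0.0328
grasp_force: 103.3
t 20.6 tcp jig [16.3 17.3] z 49.6 yaw -94.98 F jig [-3.4 -0.9] 7.5 tau [-0.01  0.32  0.05] tilt [0.0004 0.0003] op 0.03275357319066166
```

```bash
python3 -m pendant '[[[0,-0.001,0],[0,0,0]],[[0,-0.001,0],[0,0,0]],[[0,0,0],[0,0,0]],[[0,0,0],[0,0,0]]]'
python3 -c "
from h import *
jig()"
python3 -m pendant '[[[0.001,0,0],[0,0,0]],[[0.001,0,0],[0,0,0]],[[0.001,0,0],[0,0,0]],[[0,0,0],[0,0,0]]]'
python3 -c "
from h import *
jig()"
```

```text
time: 20.95
tcp_pos: [0.5567, 0.0424, 0.0497]
tool_rot: [0.0, 0.999, -0.044, 0.001]
wrist_force: [-1.0, -3.9, 5.6]
opening: 0.033
grasp_force: 103.1
t 20.9 tcp jig [16.5 19. ] z 49.7 yaw -94.99 F jig [-0.6 -4. ] 5.6 tau [-0.54  0.02 -0.04] tilt [ 0.0013 -0.0004] op 0.03301842648478415
time: 21.28
tcp_pos: [0.5593, 0.0424, 0.0497]
tool_rot: [-0.0, 0.999, -0.043, -0.0]
wrist_force: [-5.8, 0.2, 8.1]
opening: 0.0328
grasp_force: 103.5
t 21.3 tcp jig [19.  19.2] z 49.7 yaw -94.98 F jig [-5.8 -0.3] 8.1 tau [-0.08  0.91  0.05] tilt [-0.0001  0.0002] op 0.03284811485803501
```

```bash
python3 -m pendant '[[[0,-0.001,0],[0,0,0]],[[0,-0.001,0],[0,0,0]],[[0,0,0],[0,0,0]]]'
python3 -c "
from h import *
jig()"
python3 -m pendant '[[[0.001,0,0],[0,0,0]],[[0.001,0,0],[0,0,0]],[[0,0,0],[0,0,0]]]'
python3 -c "
from h import *
jig()"
```

```text
time: 21.53
tcp_pos: [0.5594, 0.0427, 0.0498]
tool_rot: [0.002, 0.999, -0.044, 0.0]
wrist_force: [-6.7, -16.7, 11.3]
opening: 0.033
grasp_force: 103.8
t 21.5 tcp jig [19.1 19.5] z 49.8 yaw -94.99 F jig [ -5.3 -17.2] 11.3 tau [-2.93  1.28  0.13] tilt [-0.0001 -0.0036] op 0.03296804668264389
time: 21.78
tcp_pos: [0.5605, 0.0426, 0.0498]
tool_rot: [0.002, 0.999, -0.043, -0.001]
wrist_force: [-18.1, -14.7, 19.0]
opening: 0.0329
grasp_force: 104.9
t 21.8 tcp jig [20.2 19.5] z 49.8 yaw -94.98 F jig [-16.8 -16.3] 19.0 tau [-2.76  3.19  0.39] tilt [-0.0028 -0.0032] op 0.03291834432989469
```

```bash
python3 -m pendant '[[[0.001,0,0],[0,0,0]],[[0,0,0],[0,0,0]],[[0,0,0],[0,0,0]]]'
python3 -c "
from h import *
jig()"
python3 -m pendant '[[[0,-0.001,0.0005],[0,0,0]],[[0,0,0],[0,0,0]],[[0,0,0],[0,0,0]]]'
python3 - <<'E'
from h import *
jig()
c,im=snap('wrist','w7.png');np.save('pics/w7.npy',im);np.savez('pics/w7c.npz',**c)
ct,it=snap('top');np.save('pics/t7.npy',it)
E
```

```text
time: 22.03
tcp_pos: [0.5614, 0.0425, 0.0498]
tool_rot: [0.002, 0.999, -0.043, -0.001]
wrist_force: [-19.3, -15.6, 19.8]
opening: 0.0333
grasp_force: 105.0
t 22.0 tcp jig [21.1 19.5] z 49.8 yaw -94.98 F jig [-17.9 -17.2] 19.8 tau [-2.7   3.25  0.37] tilt [-0.0029 -0.0032] op 0.03332739535231935
time: 22.28
tcp_pos: [0.5615, 0.0426, 0.0499]
tool_rot: [0.003, 0.999, -0.043, -0.001]
wrist_force: [-22.9, -24.5, 26.4]
opening: 0.0328
grasp_force: 105.7
t 22.3 tcp jig [21.2 19.6] z 49.9 yaw -94.98 F jig [-20.7 -26.4] 26.4 tau [-4.09  4.04  0.55] tilt [-0.0029 -0.005 ] op 0.03283285476713512
```

View pics/w7.png

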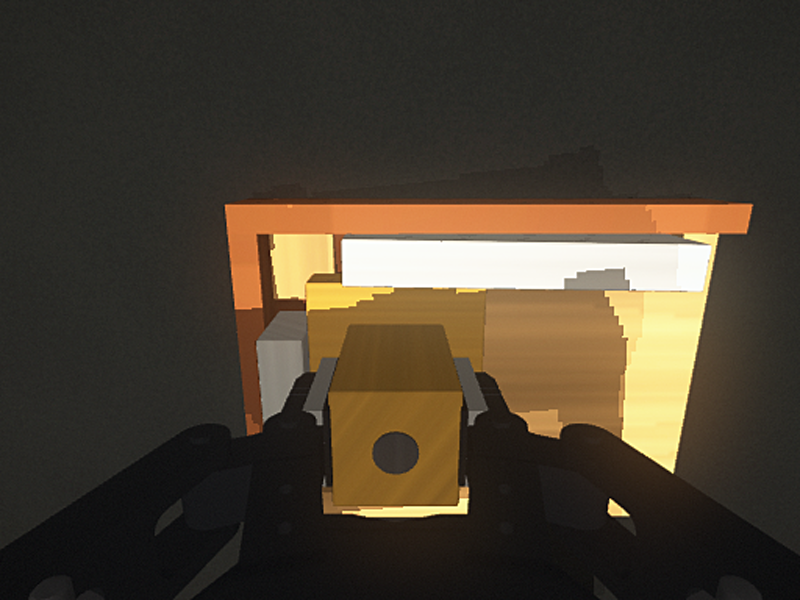

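The foot is in the corner, with the long bar's front edge along rows 240–290 and the short bar at left (280,370). The x force barely rose over that last mm, which suggests the long bar isn't on its fence yet. I'll measure the gap.

```bash
cat > gap.py <<'E'
from h import *
def gap(im,c):
    H,S,V=cv2.split(cv2.cvtColor(im,cv2.COLOR_RGB2HSV));a=np.radians(-5);Rz=np.array([[np.cos(a),-np.sin(a)],[np.sin(a),np.cos(a)]])
    J=lambda px,z:((cast(c,px,z)*1000-[538.62,24.95])@Rz).round(1)
    W=(S<40)&(V>90)
    for k in(225,260,300,340,400,440):
        r=np.where(W[145:195,k])[0]+145
        print('long col',k,J([[k,r.min()-.5],[k,r.max()+.5]],.042).tolist())
    O=(H<16)&(S>120)&(V>150)
    for k in(180,260,340):
        r=np.where(O[120:152,k])[0]+120;print('fence',J([[k,r.min()-.5],[k,r.max()+.5]],.03).tolist())
    for r in(225,235,250):
        q=np.where(W[r,150:205])[0]+150;print('short row',r,J([[q.min()-.5,r],[q.max()+.5,r]],.042).tolist())
    for k in(205,212,217):
        r=np.where((H>15)&(S>150)&(V>90))
E
python3 -c "
from gap import *
gap(np.load('pics/w7.npy'),dict(np.load('pics/w7c.npz')))"
```

```text
long col 225 [[67.2, 33.1], [51.7, 33.5]]
long col 260 [[68.7, 15.6], [51.2, 15.5]]
long col 300 [[68.7, -4.3], [51.1, -5.1]]
long col 340 [[68.7, -24.3], [50.6, -25.8]]
long col 400 [[68.6, -54.4], [50.0, -56.9]]
long col 440 [[66.6, -74.8], [50.0, -77.6]]
fence [[77.0, 57.6], [67.0, 58.3]]
fence [[77.0, 15.3], [66.9, 15.3]]
fence [[77.0, -27.1], [66.9, -27.9]]
short row 225 [[28.3, 66.4], [28.3, 51.5]]
short row 235 [[22.5, 66.4], [22.5, 51.3]]
short row 250 [[13.6, 66.5], [13.5, 56.1]]
```

```bash
python3 -m pendant '[[[0.001,0,0],[0,0,0]],[[0,0,0],[0,0,0]],[[0,0,0],[0,0,0]]]'
python3 -c "
from h import *
jig()"
python3 -m pendant '[[[0.001,0,0],[0,0,0]],[[0,0,0],[0,0,0]],[[0,0,0],[0,0,0]]]'
python3 - <<'E'
from gap import *
jig()
c,im=snap('wrist');gap(im,c)
E
```

```text
time: 22.63
tcp_pos: [0.5622, 0.0426, 0.0499]
tool_rot: [0.003, 0.999, -0.043, -0.002]
wrist_force: [-25.7, -23.2, 27.2]
opening: 0.0327
grasp_force: 106.0
t 22.6 tcp jig [21.9 19.6] z 49.9 yaw -94.97 F jig [-23.6 -25.4] 27.2 tau [-4.07  4.59  0.59] tilt [-0.0037 -0.0049] op 0.03267548185836995
time: 22.88
tcp_pos: [0.5624, 0.0426, 0.0499]
tool_rot: [0.002, 0.999, -0.043, -0.003]
wrist_force: [-34.3, -23.4, 34.2]
opening: 0.0329
grasp_force: 106.7
t 22.9 tcp jig [22.2 19.6] z 49.9 yaw -94.98 F jig [-32.1 -26.3] 34.2 tau [-3.94  5.99  0.4 ] tilt [-0.0056 -0.0047] op 0.03288742725813085
long col 225 [[67.2, 33.1], [51.7, 33.5]]
long col 260 [[68.7, 15.6], [51.6, 15.5]]
long col 300 [[68.7, -4.3], [51.6, -5.1]]
long col 340 [[68.6, -24.4], [51.6, -25.7]]
long col 400 [[68.6, -54.4], [51.5, -56.8]]
long col 440 [[68.6, -74.5], [51.5, -77.5]]
fence [[76.9, 57.7], [67.4, 58.3]]
fence [[77.4, 15.4], [67.4, 15.3]]
fence [[76.9, -27.1], [67.3, -27.9]]
short row 225 [[29.3, 66.4], [29.3, 52.0]]
short row 235 [[23.5, 66.9], [23.4, 51.3]]
short row 250 [[14.5, 66.6], [14.5, 56.1]]
```

The long bar is now flush, with its inner face at x = 51.6 along the whole length, and the force is rising against both fences. The tool leans about 0.4°, so I'll level it under the push to keep the foot upright.

```bash
python3 -m pendant '[[[0,0,0],[0.3,0.3,0]],[[0,0,0],[0.3,0.3,0]],[[0,0,0],[0,0,0]],[[0,0,0],[0,0,0]]]'
python3 - <<'E'
from gap import *
jig()
E
```

```text
time: 23.27
tcp_pos: [0.5628, 0.0425, 0.0497]
tool_rot: [-0.003, 0.999, -0.044, 0.003]
wrist_force: [-29.5, -21.7, 29.2]
opening: 0.0329
grasp_force: 106.2
t 23.3 tcp jig [22.5 19.6] z 49.7 yaw -95.02 F jig [-27.5 -24.2] 29.2 tau [-4.31  4.81 -0.34] tilt [0.007  0.0049] op 0.032939455027110924
```

```bash
python3 -m pendant '[[[0,0,0],[-0.15,-0.15,0]],[[0,0,0],[0,0,0]],[[0,0,0],[0,0,0]],[[0,0,0],[0,0,0]],[[0,0,0],[0,0,0]]]'
python3 - <<'E'
from gap import *
jig()
c,im=snap('wrist');gap(im,c)
E
```

```text
time: 23.68
tcp_pos: [0.5629, 0.0425, 0.0497]
tool_rot: [-0.001, 0.999, -0.044, 0.002]
wrist_force: [-28.4, -22.9, 28.8]
opening: 0.0327
grasp_force: 106.3
t 23.7 tcp jig [22.6 19.6] z 49.7 yaw -95.03 F jig [-26.3 -25.3] 28.8 tau [-4.13  4.8  -0.37] tilt [0.0042 0.0025] op 0.03272554499672819
long col 225 [[67.1, 33.2], [51.6, 33.6]]
long col 260 [[68.6, 15.7], [51.6, 15.6]]
long col 300 [[68.6, -4.4], [51.6, -5.1]]
long col 340 [[68.6, -24.4], [51.5, -25.7]]
long col 400 [[68.6, -54.3], [51.5, -56.5]]
long col 440 [[68.6, -74.3], [51.5, -77.1]]
fence [[77.0, 58.0], [67.4, 58.6]]
fence [[77.0, 15.4], [67.4, 15.4]]
fence [[76.9, -27.0], [67.4, -27.8]]
short row 225 [[29.7, 66.6], [29.7, 52.1]]
short row 235 [[23.9, 66.5], [23.9, 51.9]]
short row 250 [[15.0, 66.7], [15.0, 56.2]]
```

```bash
python3 -m pendant '[[[0.0006,0,-0.0003],[0,0,0]],[[0,-0.0005,0],[0,0,0]],[[0.0006,0,0],[0.05,0.05,0]],[[0,-0.0004,0],[0,0,0]],[[0,0,0],[0,0,0]]]'
python3 -m pendant '[[[0,0,0],[0,0,0]],[[0,0,0],[0,0,0]],[[0,0,0],[0,0,0]]]'
python3 -c "
from h import *
jig()"
```

```text
time: 24.15
tcp_pos: [0.5631, 0.0426, 0.0498]
tool_rot: [-0.001, 0.999, -0.044, 0.001]
wrist_force: [-40.0, -29.9, 34.3]
opening: 0.0325
grasp_force: 107.1
time: 24.4
tcp_pos: [0.5631, 0.0426, 0.0498]
tool_rot: [-0.001, 0.999, -0.044, 0.001]
wrist_force: [-39.6, -29.8, 33.8]
opening: 0.0328
grasp_force: 107.1
t 24.4 tcp jig [22.8 19.7] z 49.8 yaw -95.03 F jig [-36.8 -33.2] 33.8 tau [-5.32  6.66 -0.37] tilt [0.0022 0.0018] op 0.032793801713103705
```

```bash
python3 -c "
from rig import ctrl
print(ctrl.close_job())"
```

```text
the job is handed in; nothing more can be done
None
```

I've handed the job in at about 24 s of robot time. Both bars are down in their slots and back against the fences, and the brass foot is held upright in the corner against both, pressed with about 37 N (x) and 33 N (y).

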